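Stack the test sieves on the sieve shaker

TASK

Build the sieve stack on the small shaker: set the receiver pan (the low one with a plain floor) on the seat of its sprung table, then the fine-mesh sieve on the pan, the coarse-mesh sieve on that, and the lid with the black knob on top, each one fully nested and level in the piece below. Leave the flask standing where it is.

Things in the scene. Friction and masses are not known exactly. Their poses are not given: they have to be found in the camera images.
- pan: Receiver pan: round steel cup with a plain floor, the lowest of three cups, 60 mm in diameter, rim at z = 34 mm, wall 3 mm thick and straight above z = 8 mm, 0.12 kg. Its tapered foot (z 0 to 8 mm, 45 mm across below, 51 mm above) enters the 54 mm mouth of the piece below until the edge at z = 8 mm rests on that rim. Origin: centre of the underside, z up.
- fine_sieve: Fine sieve: round steel cup with a fine mesh floor (wires 2 mm apart), 60 mm in diameter, rim at z = 42 mm, wall 3 mm thick and straight above z = 8 mm, 0.15 kg. Its tapered foot (z 0 to 8 mm, 45 mm across below, 51 mm above) enters the 54 mm mouth of the piece below until the edge at z = 8 mm rests on that rim. Origin: centre of the underside, z up.
- coarse_sieve: Coarse sieve: round steel cup, the tallest, wide mesh floor (wires 8.5 mm apart), 60 mm in diameter, rim at z = 50 mm, wall 3 mm thick and straight above z = 8 mm, 0.18 kg. Its tapered foot (z 0 to 8 mm, 45 mm across below, 51 mm above) enters the 54 mm mouth of the piece below until the edge at z = 8 mm rests on that rim. Origin: centre of the underside, z up.
- lid: Lid: round steel disc, 60 mm in diameter, z = 8 to 13 mm, with a black upright knob in its middle, 22 mm in diameter, z = 17 to 39 mm, on a 14 mm neck; 0.10 kg. Its tapered foot (z 0 to 8 mm, 45 mm across below, 51 mm above) enters the 54 mm mouth of the piece below until the edge at z = 8 mm rests on that rim. Origin: centre of the underside, z up.
- shaker: Sieve shaker: round grey foot 110 mm in diameter and 40 mm high with a black control panel on its front, fixed to the bench. It carries a round aluminium sprung table 80 mm in diameter. Origin: centre of its underside, z up.
- seat (a point): Centre of the mouth of the seat on the shaker's sprung table, level with the top of the seat's ring (60 mm outside, 54 mm inside, 10 mm deep), on which the pan's edge comes to rest. 78 mm over the bench when empty; sinks with the table. z up.
- table (a joint): How far the shaker's sprung table has sunk, in m: 0 empty, stop at 0.020. It sinks about 2.5 mm per newton (2.5 to 5.5 mm for each piece laid on it), straight down, with the whole stack.
- flask: Conical stoppered glass flask, 68 mm in diameter, 101 mm high, standing loose on the bench: a bystander. Origin: centre of its underside, z up.
There are look-alikes about, which are no part of the job. Leave any orange or pink look-alike of the lid alone. What is shaped like the coarse_sieve but green is not meant.

How it is judged:
By the outcome, as a careful person would: the job done as asked, in the order asked, and still so for the second after the job is handed in, with the robot touching nothing.
It also fails if it takes over 128 s, if anything falls off the work surface, if the arm or the gripper's body presses on something with over 40 N, if the wrist force passes 120 N, or if a joint passes its speed limit or range.

ROBOT

A 6-joint arm with a two-finger parallel gripper is mounted at the origin on a cart in front of the work surface, level with it; the furniture and walls round the work are solid. World frame = base frame: x ahead of the robot, y to its left, z up, the work surface at z = 0. Lengths are in mm, angles in rad, forces in N, time in s.
With the tool pointing down it reaches from about 300 to 875 mm from the base axis. Payload 6.4 kg.
Tool frame: the origin (TCP) lies midway between the tips of the shut fingers; the grasp point (between the pads) lies 19 mm behind it (bot.grip_point_offset is the z of the grasp point in the tool frame, in mm); z points along the fingers, y is the line along which they close (so a half turn about z gives the same grasp; the last joint's range is limited). The gripper opens to 88 mm and grips with 3 to 60 N. Pads are 18 mm wide; open, the fingers measure 123 mm over their backs; the gripper's body (75 mm by 187 mm) begins 45 mm behind the grasp point.
Start: joints at [0.985, 0.181, 1.607, -0, 1.354, -0.206], TCP at [213.162, 534.044, 238.714] pointing down, gripper open.
Joint ranges: [-2.99, 2.99], [-0.89, 2.07], [0.3, 2.58], [-1.14, 4.28], [0, 2.63], [-3.12, 3.12]. Speed limits (rad/s): [2.57, 2.57, 3.01, 3.14, 3.14, 3.14].

INTERFACE

Orientations are given as a unit quaternion [w, x, y, z].
In Python, from rig import sensors, vision, bot, models gives the robot as it stands. The module is installed in compiled form; this text tells all that it offers.
- The arm moves only by the tool jog_arm, never from a script. Its argument "deltas" is text: rows parted by semicolons, each of 7 numbers parted by spaces: the turn, a rotation vector about the tool's x, y, z in units of pi rad (1.0 is pi rad), then the shift along the tool's x, y, z in units of 0.2 m (1.0 is 0.2 m), then the finger opening in mm, from 0 to 88.1. In form: rx ry rz x y z fingers; .... A call has 1 to 20 rows; each row is the pose to reach, as a shift and turn from the pose commanded when the call began, along the tool's axes at that moment, turning the shorter way round; what a row does not reach only later rows make up. A row lasts 1/12 s, in which the tool goes at most 41.7 mm and 7.16 degrees, less where a joint would pass 70% of its speed; a pose out of reach is approached as far as the arm can. A call with a number of a shift or a turn outside -1 to 1 is refused whole. A call with a gripper value outside its range is refused whole. The fingers move at their own pace and stop on an object; the grip force is fixed at half the most. Time passes only in rows, so rows that repeat a pose let the fingers close. It gives the time, the measured TCP pose, the force, the opening and the grip force at its end, in the units of the state.
- sensors.state(): the state, without advancing time (a new reading comes with each control period).
- vision.get_image(name): name is "side" or "top"; returns a dict with "color" (384x512x3 uint8, blue, green, red), "mtx" (3x3 intrinsics, pixels), "cam_to_world" (4x4, takes a point from camera to world coordinates). Camera axes: x right, y up, looking along -z (the intrinsics and any distortion apply to the point x, -y, -z); pixel columns grow to the right and rows downward; lengths in mm; the calibration is good to about 2 mm. A picture is of the moment at which its call begins. There is no depth.
- bot.sign_off(): hands the job in; it is judged then, once.
Trained networks look in the newest picture that a camera, given by its name, has taken for a name from the list of things; names that differ only in an ending like _2 or _b are one class to them, and where a whole thing is asked for, a point or a joint stands for the part that bears it (a point fixed in the world has none). Each returns a list of dicts, best first, with "p" (0 to 1); they miss things now and then, are a little off and sometimes report something else, mostly with a low value. They report only what shows in the picture. A call takes as long as a camera call. They do not tell look-alikes from the thing itself.
- models.recognise(thing, camera): "centre" ([x, y, z] in mm, in world coordinates, good to about 4 mm: the middle of the surface that is visible of it).
- models.landmark_of(thing, camera): "centre" ([x, y, z] in mm, in world coordinates, good to about 4 mm: a listed point, or the origin of a listed thing).
The state is a dict: "clock": time; "joint_pos": joint angles; "qvel": joint speeds; "tau": joint torques, N m; "tool_pos": TCP position; "ee_rot": TCP orientation; "wrist_force": force on the tool from outside, world axes, zero at the start; "wrist_torque": the same for the moment, N m; "gripper_width": finger opening in mm; "finger_force": force on a finger pad.
Only numpy, scipy, OpenCV 4.12 (cv2) and the standard library are available. Lean on these libraries where they do the work, as an engineer would, in place of code of your own. Each camera call takes 0.05 s, during which the arm holds its last target. There are 200 camera calls.

## Working session

There is one attempt and no reset: what is moved stays moved. The work goes in short steps, Python scripts to look and compute and a tool call to move; the robot and the scene stay as the last step left them, time stands still between calls to the robot, and variables do not carry over. Pictures are saved under pics/ and viewed, at most 14 in all, crops included, and the job is handed in when it is done.

Besides the shell and the picture viewer there is one more tool, called after ">>>" as a command line: name --argument value ..., lists and objects as JSON in quotes. jog_arm: Moves the arm, as the interface text tells. Shifts and turns lie within -1 to 1; 1 stands for 0.2 m of shift or pi rad of turn. Its arguments: {"type":"object","properties":{"deltas":{"type":"string"}},"required":["deltas"]}

```bash
mkdir -p pics; cat > h.py <<'E'
import numpy as np, cv2
from rig import sensors, vision, bot, models
def look(n,fn=None):
    d=vision.get_image(n)
    if fn: cv2.imwrite('pics/'+fn,d['color'])
    return d
def proj(d,p):
    T=np.linalg.inv(d['cam_to_world']); c=T[:3,:3]@np.array(p,float)+T[:3,3]
    u=d['mtx']@np.array([c[0],-c[1],-c[2]]); return u[:2]/u[2]
def unproj(d,uv,z):
    r=np.linalg.inv(d['mtx'])@np.array([uv[0],uv[1],1.]); T=d['cam_to_world']
    w=T[:3,:3]@np.array([r[0],-r[1],-r[2]]); o=T[:3,3]
    return o+w*(z-o[2])/w[2]
E
python3 - <<'E'
from h import *
s=sensors.state(); print({k:np.round(v,3) for k,v in s.items() if k in('clock','tool_pos','ee_rot','gripper_width','wrist_force')},bot.grip_point_offset)
for c in('top','side'):
    d=look(c,c+'0.png'); print(c,np.round(d['cam_to_world'],2).tolist(),d['mtx'].tolist())
    for t in('pan','fine_sieve','coarse_sieve','lid','shaker','seat','flask'):
        for r in models.landmark_of(t,c)[:4]: print(t,np.round(r['centre']),round(r['p'],2),np.round(proj(d,r['centre'])))
E
```

```text
{'clock': np.float64(0.0), 'tool_pos': array([212.854, 533.569, 237.806]), 'ee_rot': array([-0.   ,  0.189,  0.982, -0.001]), 'wrist_force': array([-1.   , -0.466, -0.504]), 'gripper_width': np.float64(88.019)} -18.700000000000003
top [[0.01, 0.99, -0.15, 359.05], [-1.0, 0.02, 0.04, 268.23], [0.04, 0.15, 0.99, 948.96], [0.0, 0.0, 0.0, 1.0]] [[374.79414043410674, 0.0, 250.15298592227148], [0.0, 374.79414043410674, 186.57429225996208], [0.0, 0.0, 1.0]]
pan [442.  96.  -2.] 0.87 [303. 211.]
fine_sieve [517. -58.   2.] 0.74 [362. 183.]
coarse_sieve [235. 444.  -2.] 0.87 [162. 294.]
coarse_sieve [370. 357.   1.] 0.73 [199. 238.]
lid [789.  79.  -2.] 0.89 [308.  83.]
lid [410. 211.  -1.] 0.86 [258. 223.]
lid [518. 558.  -3.] 0.76 [122. 179.]
lid [442.  95.   1.] 0.16 [303. 211.]
shaker [627.  79.   2.] 0.63 [309. 141.]
seat [624.  76.  77.] 0.75 [316. 134.]
seat [623.  77.   3.] 0.72 [310. 142.]
seat [410. 210.  -3.] 0.21 [258. 223.]
flask [492. 440.  -1.] 0.61 [168. 189.]
flask [413. 209.  -1.] 0.23 [259. 222.]
side [[0.96, 0.24, -0.18, 319.21], [-0.3, 0.77, -0.57, -383.33], [0.0, 0.59, 0.81, 977.11], [0.0, 0.0, 0.0, 1.0]] [[378.10958893122364, 0.0, 258.15584304116805], [0.0, 378.10958893122364, 189.64882437457518], [0.0, 0.0, 1.0]]
pan [444.  91.   4.] 0.91 [251. 253.]
fine_sieve [519. -59.   1.] 0.7 [293. 295.]
coarse_sieve [233. 447.   1.] 0.83 [158. 177.]
coarse_sieve [366. 352.   4.] 0.63 [204. 189.]
lid [788.  77.  -0.] 0.84 [362. 227.]
lid [414. 210.   5.] 0.54 [230. 221.]
lid [515. 568.   0.] 0.53 [232. 134.]
shaker [622.  77.   2.] 0.78 [311. 241.]
shaker [443.  94.   3.] 0.63 [250. 253.]
flask [488. 444.   1.] 0.81 [233. 160.]
```

View pics/top0.png

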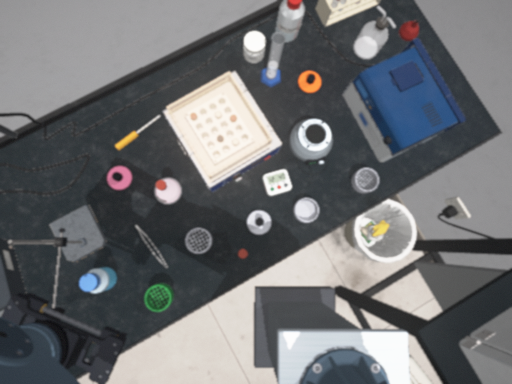

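View pics/side0.png

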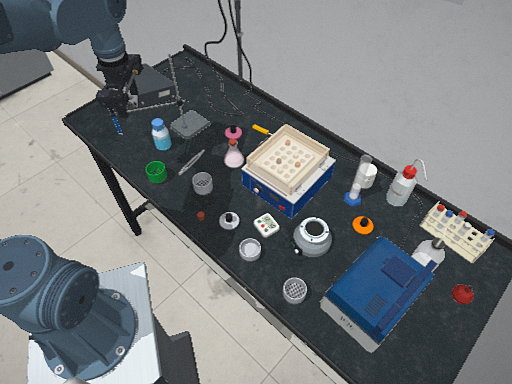

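Candidates (top picture): the pan is at (305,211). The sieves are at (365,180), (198,240) and green (158,297). The lids are steel/black (259,222), pink (119,178) and orange (309,82). The shaker is at (312,138) and the flask at (168,190). I'll check the choice with a close crop.

```bash
python3 - <<'E'
from h import *
s=cv2.imread('pics/side0.png');t=cv2.imread('pics/top0.png')
def c(i,u,v,w=25): return cv2.resize(i[v-w:v+w,u-w:u+w],(260,260),interpolation=cv2.INTER_CUBIC)
cv2.imwrite('pics/crop.png',np.vstack([np.hstack([c(t,365,180),c(t,198,240),c(t,305,211)]),np.hstack([c(s,294,290),c(s,203,183),c(s,230,221)])]))
E
```

```text
(no output)
```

View pics/crop.png

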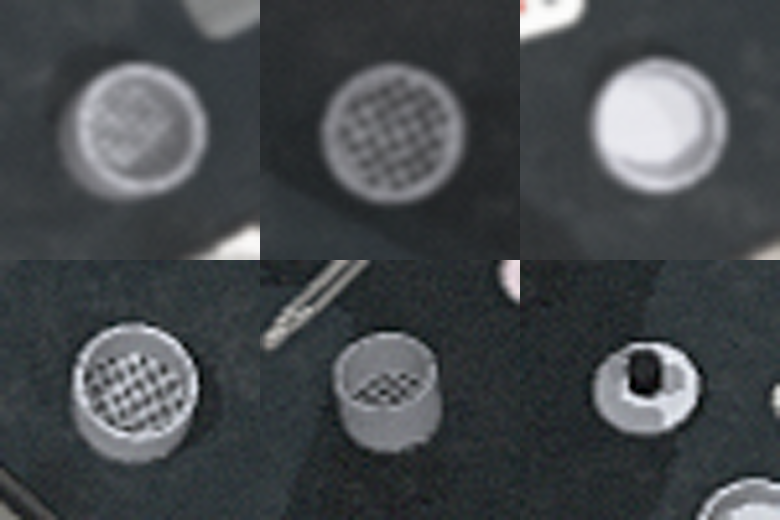

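```bash
python3 - <<'E'
from h import *
from scipy.optimize import least_squares as ls
D={c:look(c) for c in('top','side')}
for n,t,s in(('A',(366.9,179.1),(294.9,287.6)),('B',(198.3,240.1),(202,178.8))):
    r=ls(lambda p:np.r_[proj(D['top'],p)-t,proj(D['side'],p)-s],[400,100,40]); print(n,r.x.round(1),r.fun.round(2))
# recognise averages
for t in('pan','fine_sieve','coarse_sieve','lid','seat','shaker'):
    for c in D:
        for k in range(2):
            vision.get_image(c)
            print(t,c,[(r['centre'].round(0).tolist() if hasattr(r['centre'],'round') else np.round(r['centre']).tolist(),round(r['p'],2)) for r in models.landmark_of(t,c) if r['p']>.4])
E
```

```text
A [520.2 -56.1  45.3] [-0.    0.04  0.04 -0.01]
B [365.6 354.1  54.8] [ 0.01 -0.17 -0.22  0.04]
pan top [([442.0, 92.0, 2.0], 0.6)]
pan top [([442.0, 94.0, 1.0], 0.68)]
pan side []
pan side [([444.0, 90.0, 0.0], 0.66)]
fine_sieve top [([517.0, -58.0, 2.0], 0.64)]
fine_sieve top [([520.0, -57.0, 3.0], 0.58)]
fine_sieve side [([515.0, -55.0, 3.0], 0.93)]
fine_sieve side [([518.0, -58.0, 4.0], 0.79)]
coarse_sieve top [([233.0, 444.0, -0.0], 0.72), ([368.0, 361.0, 4.0], 0.71)]
coarse_sieve top [([232.0, 446.0, -3.0], 0.94), ([368.0, 356.0, 3.0], 0.79)]
coarse_sieve side [([364.0, 356.0, 5.0], 0.74), ([232.0, 447.0, 2.0], 0.61)]
coarse_sieve side [([229.0, 447.0, 4.0], 0.8)]
lid top [([785.0, 79.0, -3.0], 0.95), ([411.0, 213.0, -3.0], 0.77), ([519.0, 563.0, -1.0], 0.66)]
lid top [([411.0, 210.0, -1.0], 0.93), ([790.0, 79.0, 0.0], 0.92), ([518.0, 560.0, -1.0], 0.71)]
lid side [([416.0, 210.0, 5.0], 0.78), ([789.0, 74.0, 1.0], 0.72), ([520.0, 563.0, 2.0], 0.47)]
lid side [([415.0, 208.0, 3.0], 0.72), ([789.0, 73.0, 1.0], 0.71), ([516.0, 563.0, 1.0], 0.56), ([445.0, 93.0, 4.0], 0.46)]
seat top [([625.0, 76.0, 79.0], 0.94)]
seat top [([624.0, 78.0, 79.0], 0.86)]
seat side [([624.0, 78.0, 73.0], 0.91)]
seat side [([623.0, 76.0, 74.0], 0.71)]
shaker top [([626.0, 77.0, 2.0], 0.94)]
shaker top [([626.0, 78.0, 4.0], 0.65)]
shaker side [([621.0, 78.0, -1.0], 0.64)]
shaker side [([620.0, 80.0, 1.0], 0.92)]
```

The pictures show the plain-floored pan at top (306,210). The triangulated rims tell the sieves apart: A at (367,179) has its rim near 45 mm, so it is the fine sieve. B at (198,240) has its rim near 54 mm, so it is the coarse one. The lid with the black knob is at (259,222). I'll start with the pan.

```bash
cat >> h.py <<'E'
from scipy.spatial.transform import Rotation as R
def st():
    s=sensors.state(); q=s['ee_rot']; return s,R.from_quat([q[1],q[2],q[3],q[0]])
def go(x,y,z,yaw,tag='',base=None):
    """tool deltas to TCP (x,y,z), closing axis at yaw deg (mod 180, nearest)"""
    s,r=st(); p=s['tool_pos'] if base is None else np.array(base); Y=r.as_matrix()[:,1]; cur=np.degrees(np.arctan2(Y[1],Y[0]))
    d=(yaw-cur+90)%180-90; a=np.radians(cur+d); y_=np.array([np.cos(a),np.sin(a),0]); z_=np.array([0,0,-1.]); x_=np.cross(y_,z_)
    t=R.from_matrix(np.c_[x_,y_,z_]); rv=(r.inv()*t).as_rotvec()/np.pi; sh=r.inv().apply(np.array([x,y,z])-p)/200
    print(tag,rv.round(3),sh.round(3),'cur yaw',cur.round(1),'j6',s['joint_pos'][5].round(2),'t',round(float(s['clock']),1))
E
python3 - <<'E'
from h import *
go(442.5,93,120,30,'pan')
go(442.5,93,120,0,'pan0')
E
```

```text
pan [ 0.    -0.     0.212] [-1.883 -1.623  0.594] cur yaw 68.2 j6 -0.21 t 3.3
pan0 [ 0.    -0.     0.379] [-1.883 -1.623  0.594] cur yaw 68.2 j6 -0.21 t 3.3
```

>>> jog_arm --deltas "0 0 0.1 -0.95 -0.82 0.1 88; 0 0 0.1 -0.95 -0.82 0.1 88; 0 0 0.1 -0.95 -0.82 0.1 88; 0 0 0.1 -0.95 -0.82 0.1 88; 0 0 0.1 -0.95 -0.82 0.1 88; 0 0 0.1 -0.95 -0.82 0.1 88; 0 0 0.1 -0.95 -0.82 0.1 88; 0 0 0.1 -0.95 -0.82 0.1 88; 0 0 0.1 -0.95 -0.82 0.1 88; 0 0 0.1 -0.95 -0.82 0.1 88; 0 0 0.1 -0.95 -0.82 0.1 88; 0 0 0.1 -0.95 -0.82 0.1 88"

```text
clock: 4.3
tool_pos: [328.1, 312.4, 218.7]
ee_rot: [-0.0, 0.339, 0.941, 0.0]
wrist_force: [-0.3, 0.3, 0.3]
gripper_width: 88.1
finger_force: 0.0
```

```bash
python3 - <<'E'
from h import *
go(442.5,93,80,30,'pan hi')
go(442.5,93,12,30,'pan lo')
E
```

```text
pan hi [-0.    -0.     0.113] [-1.14  -0.48   0.694] cur yaw 50.4 j6 -0.38 t 4.3
pan lo [-0.    -0.     0.113] [-1.14  -0.48   1.034] cur yaw 50.4 j6 -0.38 t 4.3
```

>>> jog_arm --deltas "0 0 0.11 -1 -0.42 0.4 88; 0 0 0.11 -1 -0.42 0.4 88; 0 0 0.11 -1 -0.42 0.4 88; 0 0 0.11 -1 -0.42 0.4 88; 0 0 0.11 -1 -0.42 0.5 88; 0 0 0.11 -1 -0.42 0.5 88; 0 0 0.11 -1 -0.42 0.5 88; 0 0 0.11 -1 -0.42 0.5 88; 0 0 0.11 -1 -0.42 0.5 88"

```text
clock: 5.05
tool_pos: [428.7, 119.7, 119.0]
ee_rot: [-0.0, 0.496, 0.868, 0.0]
wrist_force: [-0.4, -0.5, 0.7]
gripper_width: 87.9
finger_force: 0.0
```

```bash
python3 - <<'E'
from h import *
go(442.5,93,80,30,'pan hi')
go(442.5,93,11,30,'pan lo')
d=look('top','top1.png')
print([np.round(r['centre']) for r in models.landmark_of('pan','top')][:2])
E
```

```text
pan hi [-0.    -0.     0.003] [-0.15  -0.008  0.195] cur yaw 30.5 j6 -0.53 t 5.0
pan lo [-0.    -0.     0.003] [-0.15  -0.008  0.54 ] cur yaw 30.5 j6 -0.53 t 5.0
[]
```

>>> jog_arm --deltas "0 0 0 -0.15 -0.008 0.2 88; 0 0 0 -0.15 -0.008 0.2 88; 0 0 0 -0.15 -0.008 0.35 88; 0 0 0 -0.15 -0.008 0.45 88; 0 0 0 -0.15 -0.008 0.54 88; 0 0 0 -0.15 -0.008 0.54 88; 0 0 0 -0.15 -0.008 0.54 55; 0 0 0 -0.15 -0.008 0.54 55; 0 0 0 -0.15 -0.008 0.54 55; 0 0 0 -0.15 -0.008 0.54 55; 0 0 0 -0.15 -0.008 0.54 55; 0 0 0 -0.15 -0.008 0.54 55; 0 0 0 -0.15 -0.008 0.54 55; 0 0 0 -0.15 -0.008 0.54 55"

```text
clock: 6.32
tool_pos: [443.6, 92.2, 11.9]
ee_rot: [0.001, 0.497, 0.868, 0.001]
wrist_force: [-1.7, 2.2, 7.3]
gripper_width: 58.0
finger_force: 29.7
```

```bash
python3 - <<'E'
from h import *
go(442.5,93,80,30,'pan hi')
go(442.5,93,11,120,'pan 120')
E
```

```text
pan hi [0.001 0.    0.002] [ 0.006 -0.002 -0.341] cur yaw 30.4 j6 -0.59 t 6.3
pan 120 [ 0.     0.001 -0.498] [ 0.006 -0.003  0.004] cur yaw 30.4 j6 -0.59 t 6.3
```

>>> jog_arm --deltas "0 0 0 0 0 0 88; 0 0 0 0 0 0 88; 0 0 0 0 0 0 88; 0 0 0 0 0 0 88; 0 0 -0.5 0 0 0 88; 0 0 -0.5 0 0 0 88; 0 0 -0.5 0 0 0 88; 0 0 -0.5 0 0 0 88; 0 0 -0.5 0 0 0 88; 0 0 -0.5 0 0 0 88; 0 0 -0.5 0 0 0 88; 0 0 -0.5 0 0 0 88; 0 0 -0.5 0 0 0 88; 0 0 -0.5 0 0 0 88; 0 0 -0.5 0 0 0 88; 0 0 -0.5 0 0 0 88; 0 0 -0.5 0 0 0 88; 0 0 -0.5 0 0 0 88; 0 0 -0.5 0 0 0 88"

```text
clock: 7.9
tool_pos: [442.5, 92.1, 10.6]
ee_rot: [-0.0, -0.261, 0.965, 0.0]
wrist_force: [0.1, 0.0, 0.4]
gripper_width: 87.9
finger_force: 0.0
```

>>> jog_arm --deltas "0 0 0 0 0 0 55; 0 0 0 0 0 0 55; 0 0 0 0 0 0 55; 0 0 0 0 0 0 55; 0 0 0 0 0 0 55; 0 0 0 0 0 0 55; 0 0 0 0 0 0 55; 0 0 0 0 0 0 55"

```text
clock: 8.57
tool_pos: [442.6, 92.1, 10.7]
ee_rot: [-0.0, -0.262, 0.965, 0.0]
wrist_force: [0.4, 0.3, 0.3]
gripper_width: 60.0
finger_force: 30.0
```

```bash
python3 - <<'E'
from h import *
d=look('side','s1.png'); p=proj(d,[443,92,20]).astype(int); w=60
t=look('top')['color']; q=p
i=cv2.resize(d['color'][p[1]-w:p[1]+w,p[0]-w:p[0]+w],(600,600),interpolation=cv2.INTER_CUBIC); cv2.imwrite('pics/c1.png',i)
go(624,77,160,30,'above seat')
go(442.5,93,160,120,'up')
E
```

```text
above seat [ 0.     0.    -0.498] [-0.743 -0.525 -0.747] cur yaw 120.4 j6 -2.16 t 8.7
up [ 0.    -0.     0.002] [-0.002  0.004 -0.746] cur yaw 120.4 j6 -2.16 t 8.7
```

View pics/c1.png

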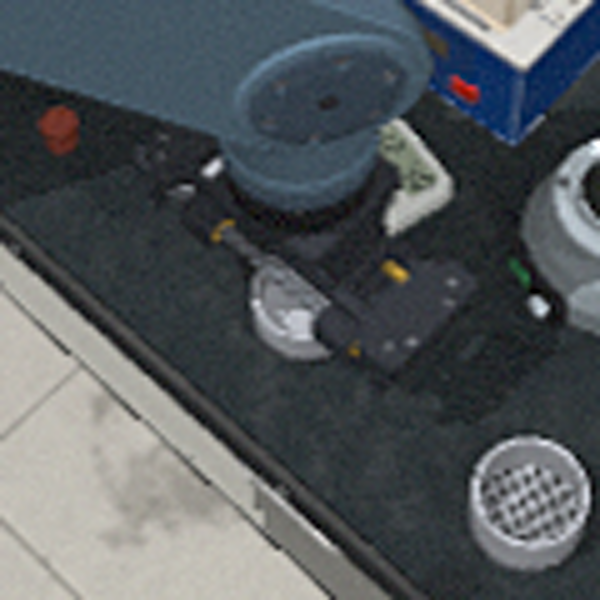

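>>> jog_arm --deltas "0 0 0 0 0 -0.2 55; 0 0 0 0 0 -0.4 55; 0 0 0 0 0 -0.6 55; 0 0 0 0 0 -0.746 55; 0 0 0.5 -0.2 -0.15 -0.746 55; 0 0 0.5 -0.3 -0.25 -0.746 55; 0 0 0.5 -0.45 -0.35 -0.746 55; 0 0 0.5 -0.6 -0.45 -0.746 55; 0 0 0.5 -0.743 -0.525 -0.746 55; 0 0 0.5 -0.743 -0.525 -0.746 55; 0 0 0.5 -0.743 -0.525 -0.746 55; 0 0 0.5 -0.743 -0.525 -0.746 55; 0 0 0.5 -0.743 -0.525 -0.746 55; 0 0 0.5 -0.743 -0.525 -0.746 55; 0 0 0.5 -0.743 -0.525 -0.746 55; 0 0 0.5 -0.743 -0.525 -0.746 55; 0 0 0.5 -0.743 -0.525 -0.746 55; 0 0 0.5 -0.743 -0.525 -0.746 55; 0 0 0.5 -0.743 -0.525 -0.746 55"

```text
clock: 10.25
tool_pos: [623.7, 76.9, 159.5]
ee_rot: [-0.0, 0.496, 0.869, -0.0]
wrist_force: [-0.2, 0.1, -1.2]
gripper_width: 59.4
finger_force: 30.0
```

```bash
python3 - <<'E'
from h import *
d=look('side','s2.png'); p=proj(d,[624,77,110]).astype(int); w=60
t=look('top','t2.png'); q=proj(t,[624,77,110]).astype(int)
f=lambda d,p:cv2.resize(d['color'][p[1]-w:p[1]+w,p[0]-w:p[0]+w],(400,400),interpolation=cv2.INTER_CUBIC)
cv2.imwrite('pics/c2.png',np.hstack([f(d,p),f(t,q)]))
for c in('top','side'):
  for n in('pan','seat'): print(c,n,[(np.round(r['centre']),round(r['p'],2)) for r in models.landmark_of(n,c)][:2])
go(624,77,100,30,'z100')
go(624,77,80,30,'z80')
E
```

```text
top pan []
top seat [(array([624.,  75.,  77.]), 0.71)]
side pan [(array([624.,  74., 153.]), 0.73)]
side seat [(array([623.,  80.,  72.]), 0.87)]
z100 [-0.    -0.     0.003] [0.    0.001 0.299] cur yaw 30.5 j6 -0.6 t 10.6
z80 [-0.    -0.     0.003] [0.    0.001 0.399] cur yaw 30.5 j6 -0.6 t 10.6
```

View pics/c2.png

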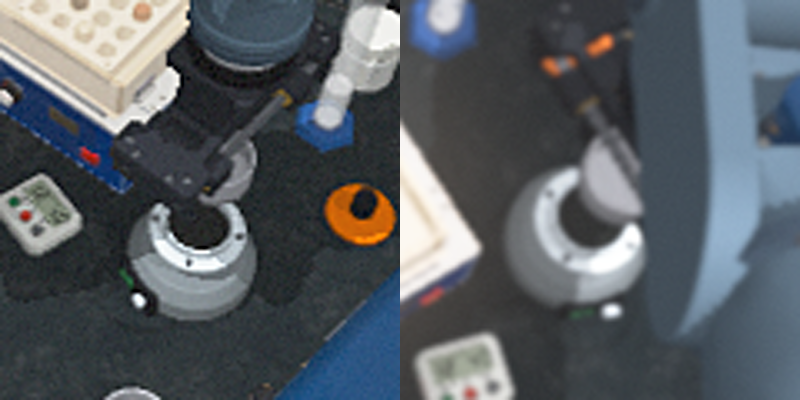

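>>> jog_arm --deltas "0 0 0 0 0 0.15 55; 0 0 0 0 0 0.25 55; 0 0 0 0 0 0.3 55; 0 0 0 0 0 0.33 55; 0 0 0 0 0 0.36 55; 0 0 0 0 0 0.38 55; 0 0 0 0 0 0.395 55; 0 0 0 0 0 0.4 55; 0 0 0 0 0 0.405 55; 0 0 0 0 0 0.405 55; 0 0 0 0 0 0.405 55; 0 0 0 0 0 0.405 55"

```text
clock: 11.55
tool_pos: [624.5, 77.0, 79.5]
ee_rot: [0.001, 0.497, 0.868, 0.0]
wrist_force: [0.1, 0.6, -0.6]
gripper_width: 59.9
finger_force: 30.0
```

>>> jog_arm --deltas "0 0 0 0 0 0 66; 0 0 0 0 0 0 88; 0 0 0 0 0 0 88; 0 0 0 0 0 0 88; 0 0 0 0 0 0 88; 0 0 0 0 0 0 88; 0 0 0 0 0 0 88; 0 0 0 0 0 -0.2 88; 0 0 0 0 0 -0.4 88; 0 0 0 0 0 -0.6 88; 0 0 0 0 0 -0.6 88"

```text
clock: 12.47
tool_pos: [628.8, 76.7, 208.7]
ee_rot: [0.007, 0.497, 0.868, 0.003]
wrist_force: [1.4, -0.2, 1.9]
gripper_width: 88.0
finger_force: 0.0
```

```bash
python3 - <<'E'
from h import *
go(518,-57,150,62,'fine hi')
go(518,-57,80,62,'fine 80')
for c in('top','side'):
  look(c)
  for n in('pan','seat','fine_sieve'): print(c,n,[(np.round(r['centre']),round(r['p'],2)) for r in models.landmark_of(n,c)][:2])
E
```

```text
fine hi [ 0.003  0.004 -0.175] [-0.293 -0.82   0.286] cur yaw 30.5 j6 -0.6 t 12.5
fine 80 [ 0.003  0.004 -0.175] [-0.29  -0.824  0.636] cur yaw 30.5 j6 -0.6 t 12.5
top pan [(array([622.,  78.,  70.]), 0.68)]
top seat [(array([620.,  79.,  76.]), 0.78)]
top fine_sieve [(array([520., -56.,   2.]), 0.62), (array([624.,  75.,  75.]), 0.19)]
side pan [(array([623.,  78.,  68.]), 0.95), (array([417., 210.,   0.]), 0.52)]
side seat [(array([624.,  81.,  73.]), 0.47)]
side fine_sieve [(array([516., -56.,   3.]), 0.65)]
```

>>> jog_arm --deltas "0 0 -0.175 -0.1 -0.3 0 88; 0 0 -0.175 -0.2 -0.6 0 88; 0 0 -0.175 -0.29 -0.82 0.1 88; 0 0 -0.175 -0.29 -0.82 0.2 88; 0 0 -0.175 -0.29 -0.82 0.3 88; 0 0 -0.175 -0.29 -0.82 0.3 88; 0 0 -0.175 -0.29 -0.82 0.3 88; 0 0 -0.175 -0.29 -0.82 0.3 88; 0 0 -0.175 -0.29 -0.82 0.3 88"

```text
clock: 13.62
tool_pos: [513.7, -55.8, 140.4]
ee_rot: [0.001, 0.242, 0.97, 0.0]
wrist_force: [0.1, 0.1, -1.0]
gripper_width: 88.1
finger_force: 0.0
```

```bash
python3 - <<'E'
from h import *
go(518,-57,80,62,'fine 80')
go(518,-57,12,62,'fine 12')
d=look('side','s3.png'); p=proj(d,[560,20,80]).astype(int); w=75
t=look('top','t3.png'); q=proj(t,[550,0,80]).astype(int)
f=lambda d,p:cv2.resize(d['color'][p[1]-w:p[1]+w,p[0]-w:p[0]+w],(400,400),interpolation=cv2.INTER_CUBIC)
cv2.imwrite('pics/c3.png',np.hstack([f(d,p),f(t,q)]))
E
```

```text
fine 80 [ 0.     0.001 -0.   ] [-0.021  0.004  0.302] cur yaw 61.9 j6 -1.42 t 13.6
fine 12 [ 0.     0.001 -0.   ] [-0.02   0.004  0.642] cur yaw 61.9 j6 -1.42 t 13.6
```

View pics/c3.png

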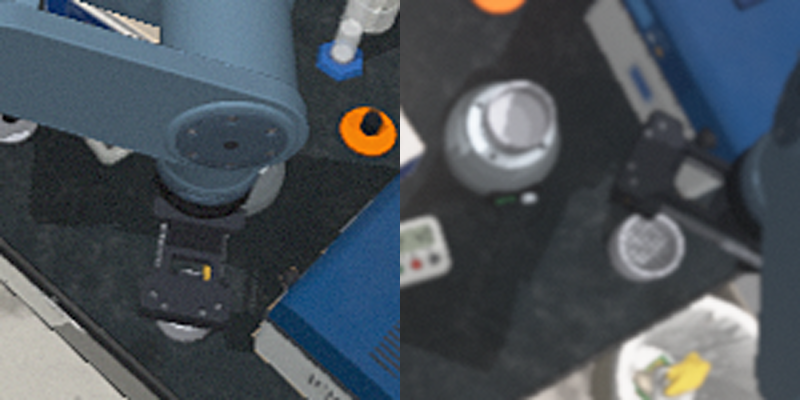

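>>> jog_arm --deltas "0 0 0 -0.02 0.004 0.2 88; 0 0 0 -0.02 0.004 0.35 88; 0 0 0 -0.02 0.004 0.45 88; 0 0 0 -0.02 0.004 0.55 88; 0 0 0 -0.02 0.004 0.6 88; 0 0 0 -0.02 0.004 0.64 88; 0 0 0 -0.02 0.004 0.64 88; 0 0 0 -0.02 0.004 0.64 55; 0 0 0 -0.02 0.004 0.64 55; 0 0 0 -0.02 0.004 0.64 55; 0 0 0 -0.02 0.004 0.64 55; 0 0 0 -0.02 0.004 0.64 55; 0 0 0 -0.02 0.004 0.64 55; 0 0 0 -0.02 0.004 0.64 55; 0 0 0 -0.02 0.004 0.64 55; 0 0 0 -0.02 0.004 0.64 55"

```text
clock: 15.05
tool_pos: [516.7, -57.6, 11.9]
ee_rot: [0.001, 0.242, 0.97, 0.0]
wrist_force: [-0.4, 0.8, 6.7]
gripper_width: 58.5
finger_force: 29.8
```

```bash
python3 - <<'E'
from h import *
go(518,-57,190,62,'up')
go(624,77,190,30,'seat hi')
E
```

```text
up [ 0.     0.001 -0.   ] [-0.006  0.006 -0.891] cur yaw 61.9 j6 -1.42 t 15.1
seat hi [0.    0.    0.177] [-0.158  0.847 -0.89 ] cur yaw 61.9 j6 -1.42 t 15.1
```

>>> jog_arm --deltas "0 0 0 0 0 0 88; 0 0 0 0 0 0 88; 0 0 0 0 0 0 88; 0 0 0 0 0 0 88; 0 0 0 0 0 0 88; 0 0 0 0 0 0 55; 0 0 0 0 0 0 55; 0 0 0 0 0 0 55; 0 0 0 0 0 0 55; 0 0 0 0 0 0 55; 0 0 0 0 0 0 55; 0 0 0 0 0 0 55; 0 0 0 0 0 0 55; 0 0 0 0 0 0 55; 0 0 0 0 0 0 55; 0 0 0 0 0 0 55"

```text
clock: 16.38
tool_pos: [515.9, -57.4, 10.9]
ee_rot: [0.0, 0.242, 0.97, 0.0]
wrist_force: [-0.2, -0.1, 0.4]
gripper_width: 58.7
finger_force: 33.0
```

```bash
python3 - <<'E'
from h import *
go(518,-57,190,62,'up')
go(624,77,190,30,'seat hi')
d=look('side','s4.png'); p=proj(d,[518,-57,20]).astype(int); w=40
t=look('top','t4.png'); q=proj(t,[518,-57,20]).astype(int)
f=lambda d,p:cv2.resize(d['color'][p[1]-w:p[1]+w,p[0]-w:p[0]+w],(400,400),interpolation=cv2.INTER_CUBIC)
cv2.imwrite('pics/c4.png',np.hstack([f(d,p),f(t,q)]))
E
```

```text
up [ 0.  0. -0.] [-0.009  0.007 -0.895] cur yaw 61.9 j6 -1.42 t 16.4
seat hi [0.    0.    0.177] [-0.161  0.847 -0.895] cur yaw 61.9 j6 -1.42 t 16.4
```

View pics/c4.png

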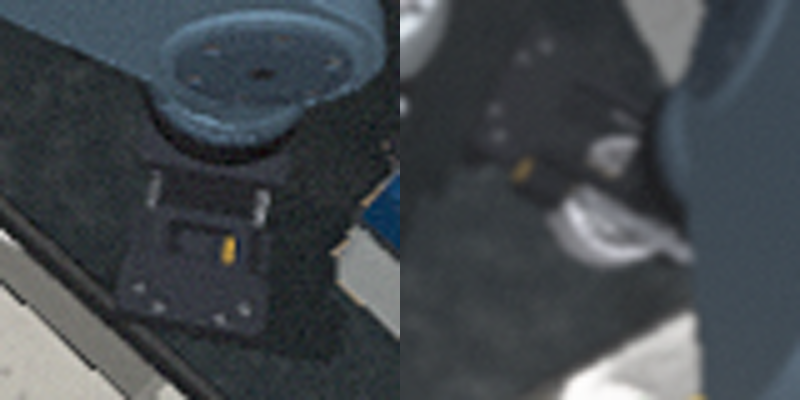

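>>> jog_arm --deltas "0 0 0 0 0 -0.15 55; 0 0 0 0 0 -0.35 55; 0 0 0 0 0 -0.55 55; 0 0 0 0 0 -0.75 55; 0 0 0 0 0 -0.895 55; 0 0 0.05 -0.04 0.2 -0.895 55; 0 0 0.1 -0.08 0.4 -0.895 55; 0 0 0.177 -0.12 0.6 -0.895 55; 0 0 0.177 -0.156 0.847 -0.895 55; 0 0 0.177 -0.156 0.847 -0.895 55; 0 0 0.177 -0.156 0.847 -0.895 55; 0 0 0.177 -0.156 0.847 -0.895 55; 0 0 0.177 -0.156 0.847 -0.895 55; 0 0 0.177 -0.156 0.847 -0.895 55; 0 0 0.177 -0.156 0.847 -0.895 55; 0 0 0.177 -0.156 0.847 -0.895 55; 0 0 0.177 -0.156 0.847 -0.895 55; 0 0 0.177 -0.156 0.847 -0.895 55"

```text
clock: 17.98
tool_pos: [623.0, 76.9, 190.1]
ee_rot: [0.0, 0.5, 0.866, 0.0]
wrist_force: [1.7, 0.0, -1.8]
gripper_width: 58.5
finger_force: 32.9
```

```bash
python3 - <<'E'
from h import *
go(623.4,78,125,30,'z125')
go(623.4,78,102,30,'z102')
for c in('top','side'):
  for k in range(2):
    look(c)
    for n in('pan','fine_sieve'): print(c,n,[(np.round(r['centre']),round(r['p'],2)) for r in models.landmark_of(n,c)][:2])
print(sensors.state()['tool_pos'],sensors.state()['gripper_width'])
E
```

```text
z125 [0. 0. 0.] [0.004 0.004 0.326] cur yaw 30.1 j6 -0.59 t 18.0
z102 [0. 0. 0.] [0.004 0.004 0.441] cur yaw 30.1 j6 -0.59 t 18.0
top pan [(array([624.,  78.,  67.]), 0.66)]
top fine_sieve []
top pan [(array([626.,  78.,  69.]), 0.86)]
top fine_sieve [(array([622.,  71., 183.]), 0.74)]
side pan [(array([625.,  76.,  68.]), 0.61)]
side fine_sieve [(array([624.,  72., 185.]), 0.61)]
side pan [(array([625.,  74.,  70.]), 0.81)]
side fine_sieve [(array([624.,  73., 182.]), 0.45)]
[623.09405602  77.47466843 189.8931978 ] 58.15632788374521
```

>>> jog_arm --deltas "0 0 0 0.008 0.008 0.15 55; 0 0 0 0.008 0.008 0.25 55; 0 0 0 0.008 0.008 0.32 55; 0 0 0 0.008 0.008 0.35 55; 0 0 0 0.008 0.008 0.37 55; 0 0 0 0.008 0.008 0.385 55; 0 0 0 0.008 0.008 0.4 55; 0 0 0 0.008 0.008 0.415 55; 0 0 0 0.008 0.008 0.43 55; 0 0 0 0.008 0.008 0.44 55; 0 0 0 0.008 0.008 0.44 55; 0 0 0 0.008 0.008 0.44 55; 0 0 0 0.008 0.008 0.44 55"

```text
clock: 19.67
tool_pos: [623.8, 79.6, 102.2]
ee_rot: [0.0, 0.499, 0.866, 0.0]
wrist_force: [0.3, -0.7, -1.3]
gripper_width: 58.5
finger_force: 32.9
```

```bash
python3 - <<'E'
from h import *
d=look('side','s5.png'); p=proj(d,[624,77,100]).astype(int); w=35
t=look('top','t5.png'); q=proj(t,[624,77,100]).astype(int)
f=lambda d,p:cv2.resize(d['color'][p[1]-w:p[1]+w,p[0]-w:p[0]+w],(400,400),interpolation=cv2.INTER_CUBIC)
cv2.imwrite('pics/c5.png',np.hstack([f(d,p),f(t,q)]))
for c in('top','side'):
    for n in('pan','fine_sieve'): print(c,n,[(np.round(r['centre']),round(r['p'],2)) for r in models.landmark_of(n,c)][:2])
E
```

```text
top pan [(array([623.,  81.,  67.]), 0.52)]
top fine_sieve [(array([620.,  75.,  92.]), 0.56)]
side pan [(array([625.,  78.,  67.]), 0.44)]
side fine_sieve [(array([624.,  77.,  94.]), 0.62)]
```

View pics/c5.png

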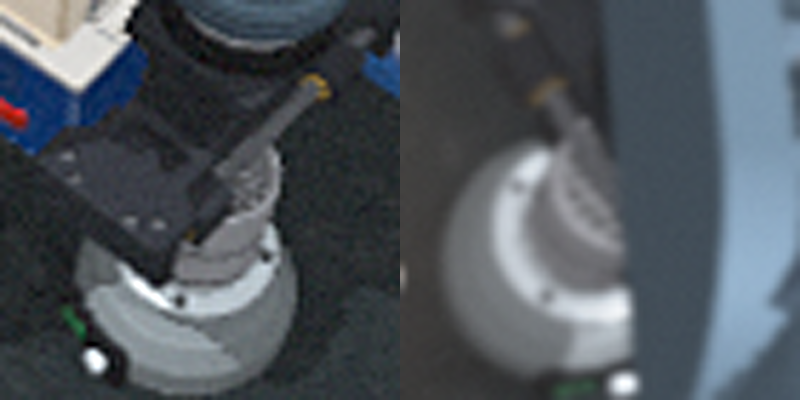

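>>> jog_arm --deltas "0 0 0 0 0 0 66; 0 0 0 0 0 0 88; 0 0 0 0 0 0 88; 0 0 0 0 0 0 88; 0 0 0 0 0 0 88; 0 0 0 0 0 0 88; 0 0 0 0 0 0 88; 0 0 0 0 0 -0.2 88; 0 0 0 0 0 -0.4 88; 0 0 0 0 0 -0.6 88; 0 0 0 -0.1 0.1 -0.6 88; 0 0 0 0.2 0.5 -0.7 88; 0 0 0 0.3 0.6 -0.7 88; 0 0 0 0.3 0.6 -0.7 88; 0 0 0 0.3 0.6 -0.7 88; 0 0 0 0.3 0.6 -0.7 88"

```text
clock: 21.3
tool_pos: [697.7, 194.5, 241.8]
ee_rot: [0.0, 0.498, 0.867, 0.0]
wrist_force: [-0.2, -0.8, 0.7]
gripper_width: 88.2
finger_force: 0.0
```

```bash
python3 - <<'E'
from h import *
d=look('side','s6.png'); p=proj(d,[624,77,100]).astype(int); w=35
t=look('top','t6.png'); q=proj(t,[624,77,100]).astype(int)
f=lambda d,p:cv2.resize(d['color'][p[1]-w:p[1]+w,p[0]-w:p[0]+w],(400,400),interpolation=cv2.INTER_CUBIC)
cv2.imwrite('pics/c6.png',np.hstack([f(d,p),f(t,q)]))
for c in('top','side'):
    for n in('pan','fine_sieve'): print(c,n,[(np.round(r['centre']),round(r['p'],2)) for r in models.landmark_of(n,c)][:2])
go(367,356,230,30,'coarse'); go(367,356,230,80,'coarse')
E
```

```text
top pan []
top fine_sieve []
side pan [(array([624.,  73.,  68.]), 0.66)]
side fine_sieve [(array([622.,  75.,  93.]), 0.84)]
coarse [-0. -0. -0.] [ 1.544 -1.016  0.06 ] cur yaw 30.0 j6 -0.42 t 21.6
coarse [-0.    -0.    -0.278] [ 1.544 -1.016  0.06 ] cur yaw 30.0 j6 -0.42 t 21.6
```

View pics/c6.png

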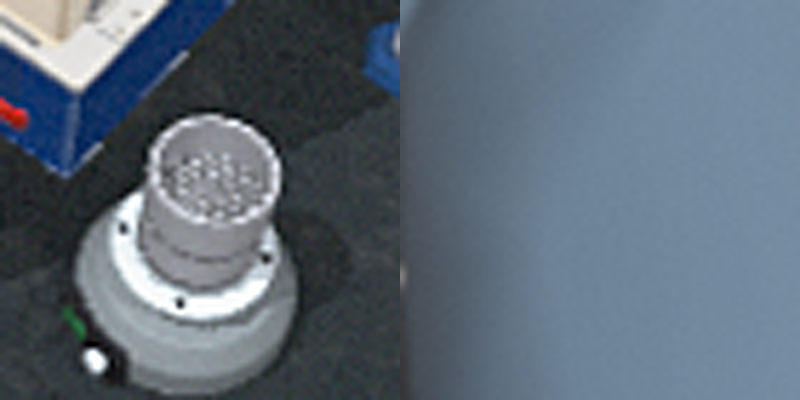

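>>> jog_arm --deltas "0 0 -0.2 0.95 -0.62 0 88; 0 0 -0.2 0.95 -0.62 0 88; 0 0 -0.2 0.95 -0.62 0 88; 0 0 -0.2 0.95 -0.62 0 88; 0 0 -0.2 0.95 -0.62 0 88; 0 0 -0.2 0.95 -0.62 0 88; 0 0 -0.2 0.95 -0.62 0 88; 0 0 -0.2 0.95 -0.62 0 88; 0 0 -0.2 0.95 -0.62 0 88; 0 0 -0.2 0.95 -0.62 0 88; 0 0 -0.2 0.95 -0.62 0 88"

```text
clock: 22.52
tool_pos: [496.1, 292.9, 241.8]
ee_rot: [0.0, 0.208, 0.978, -0.0]
wrist_force: [-0.5, -0.2, 0.5]
gripper_width: 88.2
finger_force: 0.0
```

```bash
python3 - <<'E'
from h import *
for c in('top','side'):
    look(c); print(c,[(np.round(r['centre']),round(r['p'],2)) for r in models.landmark_of('coarse_sieve',c)][:3],[(np.round(r['centre']),round(r['p'],2)) for r in models.landmark_of('fine_sieve',c)][:3])
go(367,356,120,80,'coarse')
E
```

```text
top [(array([234., 444.,  -2.]), 0.66)] [(array([623.,  77.,  91.]), 0.97)]
side [(array([232., 447.,   2.]), 0.95), (array([366., 356.,   0.]), 0.57)] [(array([623.,  76.,  92.]), 0.9)]
coarse [-0.    -0.    -0.077] [0.712 0.025 0.609] cur yaw 66.1 j6 -0.82 t 22.8
```

>>> jog_arm --deltas "0 0 -0.077 0.2 0 0.1 88; 0 0 -0.077 0.4 0.01 0.2 88; 0 0 -0.077 0.6 0.02 0.3 88; 0 0 -0.077 0.712 0.025 0.45 88; 0 0 -0.077 0.712 0.025 0.6 88; 0 0 -0.077 0.712 0.025 0.6 88; 0 0 -0.077 0.712 0.025 0.6 88; 0 0 -0.077 0.712 0.025 0.6 88; 0 0 -0.077 0.712 0.025 0.6 88; 0 0 -0.077 0.712 0.025 0.6 88"

```text
clock: 23.65
tool_pos: [368.9, 356.7, 124.0]
ee_rot: [0.002, 0.088, 0.996, 0.001]
wrist_force: [0.1, -0.6, 0.2]
gripper_width: 88.2
finger_force: 0.0
```

```bash
python3 - <<'E'
from h import *
go(367,356,11.5,80,'coarse')
E
```

```text
coarse [ 0.001  0.001 -0.001] [ 0.01  -0.006  0.563] cur yaw 79.9 j6 -0.86 t 23.6
```

>>> jog_arm --deltas "0 0 0 0.004 -0.003 0.15 88; 0 0 0 0.004 -0.003 0.3 88; 0 0 0 0.004 -0.003 0.42 88; 0 0 0 0.004 -0.003 0.5 88; 0 0 0 0.004 -0.003 0.555 88; 0 0 0 0.004 -0.003 0.555 88; 0 0 0 0.004 -0.003 0.555 88; 0 0 0 0.004 -0.003 0.555 55; 0 0 0 0.004 -0.003 0.555 55; 0 0 0 0.004 -0.003 0.555 55; 0 0 0 0.004 -0.003 0.555 55; 0 0 0 0.004 -0.003 0.555 55; 0 0 0 0.004 -0.003 0.555 55; 0 0 0 0.004 -0.003 0.555 55; 0 0 0 0.004 -0.003 0.555 88; 0 0 0 0.004 -0.003 0.555 88; 0 0 0 0.004 -0.003 0.555 88; 0 0 0 0.004 -0.003 0.555 88; 0 0 0 0.004 -0.003 0.555 88"

```text
clock: 25.23
tool_pos: [365.7, 355.7, 10.7]
ee_rot: [-0.0, 0.088, 0.996, -0.0]
wrist_force: [-0.6, 0.6, 0.2]
gripper_width: 87.5
finger_force: 0.0
```

>>> jog_arm --deltas "0 0 0.5 0 0 0 88; 0 0 0.5 0 0 0 88; 0 0 0.5 0 0 0 88; 0 0 0.5 0 0 0 88; 0 0 0.5 0 0 0 88; 0 0 0.5 0 0 0 88; 0 0 0.5 0 0 0 88; 0 0 0.5 0 0 0 88; 0 0 0.5 0 0 0 88; 0 0 0.5 0 0 0 88; 0 0 0.5 0 0 0 88; 0 0 0.5 0 0 0 88; 0 0 0.5 0 0 0 88; 0 0 0.5 0 0 0 88; 0 0 0.5 0 0 0 88; 0 0 0.5 0 0 0 88"

```text
clock: 26.57
tool_pos: [365.8, 355.8, 10.9]
ee_rot: [-0.0, 0.766, 0.643, -0.0]
wrist_force: [0.2, -0.5, -0.8]
gripper_width: 88.0
finger_force: 0.0
```

>>> jog_arm --deltas "0 0 0 0 0 0 55; 0 0 0 0 0 0 55; 0 0 0 0 0 0 55; 0 0 0 0 0 0 55; 0 0 0 0 0 0 55; 0 0 0 0 0 0 55; 0 0 0 0 0 0 55; 0 0 0 0 0 0 55; 0 0 0 0 0 0 55"

```text
clock: 27.32
tool_pos: [365.8, 355.8, 10.9]
ee_rot: [-0.0, 0.766, 0.642, -0.0]
wrist_force: [-0.7, -0.5, 0.7]
gripper_width: 58.6
finger_force: 32.6
```

```bash
python3 - <<'E'
from h import *
go(624,77,240,30,'seat')
E
```

```text
seat [-0.     0.    -0.223] [-1.147  1.514 -1.145] cur yaw -10.1 j6 0.71 t 27.3
```

>>> jog_arm --deltas "0 0 0 0 0 -0.15 55; 0 0 0 0 0 -0.35 55; 0 0 0 0 0 -0.55 55; 0 0 0 0 0 -0.75 55; 0 0 0 0 0 -0.95 55; 0 0 -0.05 -0.1 0.15 -1 55; 0 0 -0.1 -0.25 0.3 -1 55; 0 0 -0.1 -0.35 0.45 -1 55; 0 0 -0.1 -0.45 0.6 -1 55; 0 0 -0.1 -0.55 0.75 -1 55; 0 0 -0.1 -0.55 0.75 -1 55; 0 0 -0.1 -0.55 0.75 -1 55; 0 0 -0.1 -0.55 0.75 -1 55; 0 0 -0.1 -0.55 0.75 -1 55; 0 0 -0.1 -0.55 0.75 -1 55"

```text
clock: 28.57
tool_pos: [493.3, 222.3, 210.7]
ee_rot: [-0.0, 0.656, 0.755, -0.0]
wrist_force: [-0.7, -0.8, -1.7]
gripper_width: 58.8
finger_force: 32.6
```

```bash
python3 - <<'E'
from h import *
go(624,77,200,30,'seat')
E
```

```text
seat [-0.    -0.    -0.122] [-0.811  0.545  0.053] cur yaw 8.0 j6 0.06 t 28.6
```

>>> jog_arm --deltas "0 0 -0.03 -0.15 0.1 0 55; 0 0 -0.06 -0.3 0.2 0 55; 0 0 -0.1 -0.45 0.3 0 55; 0 0 -0.122 -0.6 0.4 0 55; 0 0 -0.122 -0.75 0.5 0 55; 0 0 -0.122 -0.811 0.545 0.05 55; 0 0 -0.122 -0.811 0.545 0.05 55; 0 0 -0.122 -0.811 0.545 0.05 55; 0 0 -0.122 -0.811 0.545 0.05 55; 0 0 -0.122 -0.811 0.545 0.05 55; 0 0 -0.122 -0.811 0.545 0.05 55; 0 0 -0.122 -0.811 0.545 0.05 55"

```text
clock: 29.57
tool_pos: [624.4, 76.8, 201.5]
ee_rot: [0.0, 0.5, 0.866, 0.0]
wrist_force: [-0.5, 0.4, -1.7]
gripper_width: 58.6
finger_force: 32.6
```

```bash
python3 - <<'E'
from h import *
for c in('top','side'):
  for k in range(3):
    look(c)
    for n in('fine_sieve','coarse_sieve'): print(c,n,[(np.round(r['centre']),round(r['p'],2)) for r in models.landmark_of(n,c) if abs(r['centre'][0]-624)<50][:2])
go(624,77,134,30,'z134')
print(sensors.state()['tool_pos'],sensors.state()['wrist_force'])
E
```

```text
top fine_sieve [(array([620.,  77.,  90.]), 0.85)]
top coarse_sieve [(array([630.,  77., 192.]), 0.97)]
top fine_sieve [(array([624.,  76.,  92.]), 0.79), (array([623.,  78.,  73.]), 0.4)]
top coarse_sieve [(array([628.,  78., 191.]), 0.6)]
top fine_sieve [(array([624.,  77.,  92.]), 0.73)]
top coarse_sieve [(array([628.,  77., 193.]), 0.87)]
side fine_sieve [(array([624.,  77.,  98.]), 0.61)]
side coarse_sieve [(array([627.,  71., 195.]), 0.71)]
side fine_sieve [(array([623.,  79.,  94.]), 0.61)]
side coarse_sieve [(array([624.,  74., 194.]), 0.68)]
side fine_sieve [(array([622.,  77.,  91.]), 0.56)]
side coarse_sieve [(array([627.,  73., 190.]), 0.51)]
z134 [-0.    -0.    -0.001] [0.008 0.    0.334] cur yaw 29.9 j6 -0.59 t 30.5
[624.71605381  75.67426253 200.8813809 ] [ 0.62433822 -0.22107913 -1.69921255]
```

>>> jog_arm --deltas "0 0 0 0.011 -0.005 0.1 55; 0 0 0 0.011 -0.005 0.2 55; 0 0 0 0.011 -0.005 0.25 55; 0 0 0 0.011 -0.005 0.27 55; 0 0 0 0.011 -0.005 0.285 55; 0 0 0 0.011 -0.005 0.3 55; 0 0 0 0.011 -0.005 0.31 55; 0 0 0 0.011 -0.005 0.32 55; 0 0 0 0.011 -0.005 0.33 55; 0 0 0 0.011 -0.005 0.342 55; 0 0 0 0.011 -0.005 0.342 55; 0 0 0 0.011 -0.005 0.342 55; 0 0 0 0.011 -0.005 0.342 55"

```text
clock: 31.55
tool_pos: [623.1, 77.0, 132.9]
ee_rot: [0.0, 0.501, 0.866, 0.0]
wrist_force: [0.3, -0.3, -1.4]
gripper_width: 58.7
finger_force: 32.6
```

```bash
python3 - <<'E'
from h import *
d=look('side','s7.png'); p=proj(d,[624,77,120]).astype(int); w=35
t=look('top','t7.png'); q=proj(t,[624,77,120]).astype(int)
f=lambda d,p:cv2.resize(d['color'][p[1]-w:p[1]+w,p[0]-w:p[0]+w],(400,400),interpolation=cv2.INTER_CUBIC)
cv2.imwrite('pics/c7.png',np.hstack([f(d,p),f(t,q)]))
for c in('top','side'):
    for n in('pan','fine_sieve','coarse_sieve'): print(c,n,[(np.round(r['centre']),round(r['p'],2)) for r in models.landmark_of(n,c) if abs(r['centre'][0]-624)<50][:2])
E
```

```text
top pan [(array([624.,  78.,  64.]), 0.47)]
top fine_sieve [(array([623.,  78.,  88.]), 0.47)]
top coarse_sieve [(array([624.,  79., 127.]), 0.58)]
side pan [(array([626.,  74.,  63.]), 0.43)]
side fine_sieve [(array([622.,  75.,  90.]), 0.43)]
side coarse_sieve []
```

View pics/c7.png

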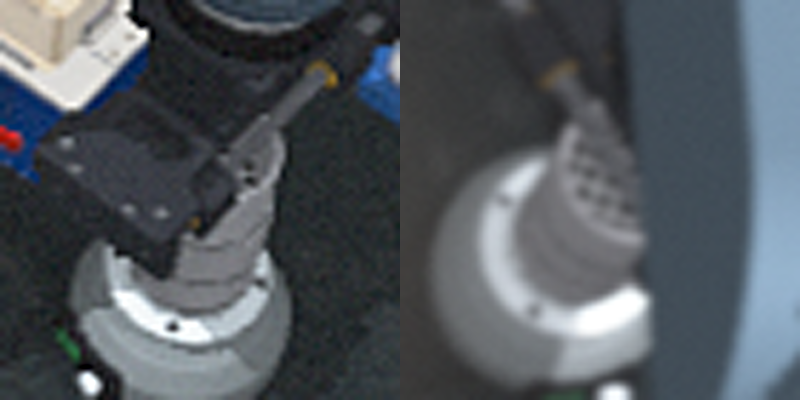

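>>> jog_arm --deltas "0 0 0 0 0 0 66; 0 0 0 0 0 0 88; 0 0 0 0 0 0 88; 0 0 0 0 0 0 88; 0 0 0 0 0 0 88; 0 0 0 0 0 0 88; 0 0 0 0 0 0 88; 0 0 0 0 0 -0.2 88; 0 0 0 0 0 -0.4 88; 0 0 0 0 0 -0.5 88; 0 0 0 0.2 -0.2 -0.5 88; 0 0 0 0.4 -0.35 -0.5 88; 0 0 0 0.55 -0.35 -0.5 88; 0 0 0 0.7 -0.35 -0.5 88; 0 0 0 0.7 -0.35 -0.5 88; 0 0 0 0.7 -0.35 -0.5 88; 0 0 0 0.7 -0.35 -0.5 88; 0 0 0 0.7 -0.35 -0.5 88"

```text
clock: 33.45
tool_pos: [493.1, 162.9, 232.6]
ee_rot: [0.0, 0.501, 0.865, 0.0]
wrist_force: [0.1, -0.0, -0.0]
gripper_width: 87.9
finger_force: 0.0
```

```bash
python3 - <<'E'
from h import *
go(413,210,100,45,'lid')
d=look('side','s8.png'); p=proj(d,[624,77,120]).astype(int); w=35
t=look('top','t8.png'); q=proj(t,[624,77,120]).astype(int)
f=lambda d,p:cv2.resize(d['color'][p[1]-w:p[1]+w,p[0]-w:p[0]+w],(400,400),interpolation=cv2.INTER_CUBIC)
cv2.imwrite('pics/c8.png',np.hstack([f(d,p),f(t,q)]))
for c in('top','side'):
    for n in('pan','fine_sieve','coarse_sieve','lid'): print(c,n,[(np.round(r['centre']),round(r['p'],2)) for r in models.landmark_of(n,c)][:3])
E
```

```text
lid [ 0.     0.    -0.084] [ 0.404 -0.23   0.663] cur yaw 29.9 j6 -0.43 t 33.5
top pan []
top fine_sieve []
top coarse_sieve [(array([232., 443.,   0.]), 0.97)]
top lid [(array([788.,  78.,  -2.]), 0.71), (array([517., 560.,  -3.]), 0.65), (array([415., 210.,  -3.]), 0.57)]
side pan [(array([625.,  79.,  59.]), 0.51)]
side fine_sieve [(array([622.,  75.,  88.]), 0.69), (array([488., 440.,   2.]), 0.3)]
side coarse_sieve [(array([232., 444.,   2.]), 0.83), (array([622.,  73., 120.]), 0.82)]
side lid [(array([521., 563.,  -1.]), 0.54), (array([416., 211.,   4.]), 0.52), (array([788.,  76.,  -3.]), 0.49)]
```

View pics/c8.png

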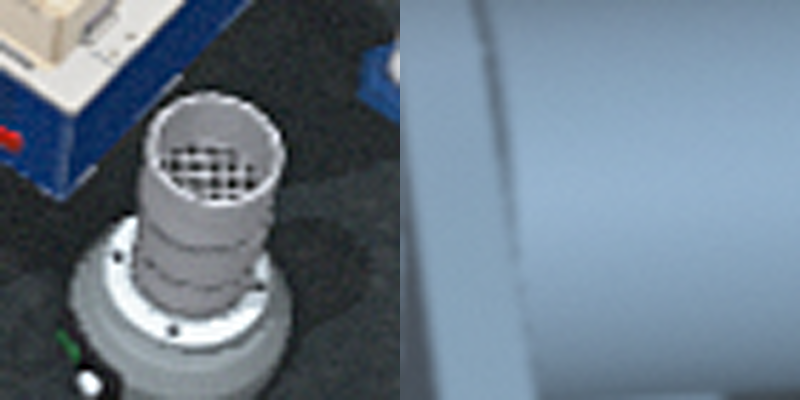

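>>> jog_arm --deltas "0 0 -0.084 0.15 -0.08 0.1 60; 0 0 -0.084 0.3 -0.16 0.25 60; 0 0 -0.084 0.404 -0.23 0.4 60; 0 0 -0.084 0.404 -0.23 0.55 60; 0 0 -0.084 0.404 -0.23 0.663 60; 0 0 -0.084 0.404 -0.23 0.663 60; 0 0 -0.084 0.404 -0.23 0.663 60; 0 0 -0.084 0.404 -0.23 0.663 60; 0 0 -0.084 0.404 -0.23 0.663 60; 0 0 -0.084 0.404 -0.23 0.663 60; 0 0 -0.084 0.404 -0.23 0.663 60; 0 0 -0.084 0.404 -0.23 0.663 60"

```text
clock: 34.95
tool_pos: [412.8, 210.7, 100.7]
ee_rot: [0.001, 0.383, 0.924, 0.0]
wrist_force: [-0.5, 0.2, 0.0]
gripper_width: 60.5
finger_force: 0.0
```

```bash
python3 - <<'E'
from h import *
go(413.3,210.5,17,45,'lid')
E
```

```text
lid [0. 0. 0.] [-0.002  0.     0.419] cur yaw 45.0 j6 -0.57 t 35.0
```

>>> jog_arm --deltas "0 0 0 -0.002 0 0.15 60; 0 0 0 -0.002 0 0.25 60; 0 0 0 -0.002 0 0.33 60; 0 0 0 -0.002 0 0.38 60; 0 0 0 -0.002 0 0.4 60; 0 0 0 -0.002 0 0.417 60; 0 0 0 -0.002 0 0.417 60; 0 0 0 -0.002 0 0.417 60; 0 0 0 -0.002 0 0.417 18; 0 0 0 -0.002 0 0.417 18; 0 0 0 -0.002 0 0.417 18; 0 0 0 -0.002 0 0.417 18; 0 0 0 -0.002 0 0.417 18; 0 0 0 -0.002 0 0.417 18; 0 0 0 -0.002 0 0.417 18; 0 0 0 -0.002 0 0.417 18; 0 0 0 -0.002 0 0.417 18; 0 0 0 -0.002 0 0.417 18"

```text
clock: 36.45
tool_pos: [412.5, 210.4, 16.6]
ee_rot: [0.0, 0.383, 0.924, 0.0]
wrist_force: [-0.9, -0.5, 2.2]
gripper_width: 20.9
finger_force: 30.0
```

>>> jog_arm --deltas "0 0 0 0 0 0 50; 0 0 0 0 0 0 50; 0 0 0 0 0 0 50; 0 0 0 0 0 0 50; 0 0 0.5 0 0 0 50; 0 0 0.5 0 0 0 50; 0 0 0.5 0 0 0 50; 0 0 0.5 0 0 0 50; 0 0 0.5 0 0 0 50; 0 0 0.5 0 0 0 50; 0 0 0.5 0 0 0 50; 0 0 0.5 0 0 0 50; 0 0 0.5 0 0 0 50; 0 0 0.5 0 0 0 50; 0 0 0.5 0 0 0 50; 0 0 0.5 0 0 0 50; 0 0 0.5 0 0 0 50; 0 0 0.5 0 0 0 50; 0 0 0.5 0 0 0 50"

```text
clock: 38.03
tool_pos: [412.4, 210.4, 16.5]
ee_rot: [-0.0, 0.923, 0.384, -0.0]
wrist_force: [-0.7, -0.3, 0.0]
gripper_width: 50.1
finger_force: 0.0
```

>>> jog_arm --deltas "0 0 0 0 0 0 18; 0 0 0 0 0 0 18; 0 0 0 0 0 0 18; 0 0 0 0 0 0 18; 0 0 0 0 0 0 18; 0 0 0 0 0 0 18; 0 0 0 0 0 0 18; 0 0 0 0 0 0 18; 0 0 0 0 0 0 18"

```text
clock: 38.78
tool_pos: [412.4, 210.4, 16.5]
ee_rot: [0.0, 0.924, 0.383, -0.0]
wrist_force: [-0.4, -0.0, 0.2]
gripper_width: 21.3
finger_force: 30.0
```

```bash
python3 - <<'E'
from h import *
go(413.3,210.5,217,30,'up')
go(624,77,230,30,'stack')
E
```

```text
up [-0.     0.    -0.417] [ 0.003  0.003 -1.002] cur yaw -45.0 j6 1.0 t 38.8
stack [-0.     0.    -0.417] [ 0.276  1.22  -1.067] cur yaw -45.0 j6 1.0 t 38.8
```

>>> jog_arm --deltas "0 0 0 0 0 -0.2 18; 0 0 0 0 0 -0.4 18; 0 0 0 0 0 -0.6 18; 0 0 0 0 0 -0.8 18; 0 0 0 0 0 -1 18; 0 0 -0.1 0.05 0.2 -1 18; 0 0 -0.2 0.1 0.4 -1 18; 0 0 -0.2 0.1 0.4 -1 18; 0 0 -0.2 0.1 0.4 -1 18; 0 0 -0.2 0.1 0.4 -1 18; 0 0 -0.2 0.1 0.4 -1 18; 0 0 -0.2 0.1 0.4 -1 18"

```text
clock: 39.78
tool_pos: [482.9, 167.9, 216.2]
ee_rot: [-0.0, 0.761, 0.648, -0.0]
wrist_force: [-0.5, 0.4, -0.6]
gripper_width: 20.6
finger_force: 30.0
```

```bash
python3 - <<'E'
from h import *
go(623.5,77,230,30,'stack')
E
```

```text
stack [-0.    -0.    -0.218] [-0.337  0.767 -0.07 ] cur yaw -9.2 j6 0.26 t 39.8
```

>>> jog_arm --deltas "0 0 -0.05 -0.05 0.12 -0.07 18; 0 0 -0.1 -0.1 0.24 -0.07 18; 0 0 -0.15 -0.16 0.36 -0.07 18; 0 0 -0.218 -0.22 0.5 -0.07 18; 0 0 -0.218 -0.28 0.64 -0.07 18; 0 0 -0.218 -0.337 0.767 -0.07 18; 0 0 -0.218 -0.337 0.767 -0.07 18; 0 0 -0.218 -0.337 0.767 -0.07 18; 0 0 -0.218 -0.337 0.767 -0.07 18; 0 0 -0.218 -0.337 0.767 -0.07 18; 0 0 -0.218 -0.337 0.767 -0.07 18; 0 0 -0.218 -0.337 0.767 -0.07 18; 0 0 -0.218 -0.337 0.767 -0.07 18"

```text
clock: 40.87
tool_pos: [623.8, 78.1, 230.9]
ee_rot: [0.0, 0.498, 0.867, 0.0]
wrist_force: [1.1, -0.0, -1.1]
gripper_width: 21.0
finger_force: 30.0
```

```bash
python3 - <<'E'
from h import *
for c in('top','side'):
  for k in range(3):
    look(c)
    for n in('coarse_sieve','lid'): print(c,n,[(np.round(r['centre']),round(r['p'],2)) for r in models.landmark_of(n,c) if abs(r['centre'][0]-624)<50][:2])
go(623.5,77,180,30,'z180')
print(sensors.state()['tool_pos'],sensors.state()['wrist_force'])
E
```

```text
top coarse_sieve [(array([626.,  80., 120.]), 0.87)]
top lid [(array([623.,  79., 212.]), 0.64)]
top coarse_sieve [(array([628.,  79., 121.]), 0.78)]
top lid [(array([624.,  77., 212.]), 0.54)]
top coarse_sieve [(array([627.,  77., 121.]), 0.68), (array([626.,  76.,  61.]), 0.42)]
top lid [(array([625.,  76., 219.]), 0.78)]
side coarse_sieve [(array([622.,  74., 122.]), 0.8), (array([621.,  77.,  -1.]), 0.58)]
side lid []
side coarse_sieve [(array([623.,  73., 121.]), 0.83), (array([626.,  74., 216.]), 0.18)]
side lid [(array([628.,  77., 217.]), 0.49)]
side coarse_sieve [(array([626.,  77., 122.]), 0.68)]
side lid [(array([626.,  76., 216.]), 0.48)]
z180 [-0.    -0.     0.001] [-0.001 -0.004  0.252] cur yaw 30.3 j6 -0.59 t 41.8
[624.13038959  77.49148833 230.4898109 ] [-0.30067951 -0.63468101 -1.46478634]
```

>>> jog_arm --deltas "0 0 0 0 0 0.1 18; 0 0 0 0 0 0.17 18; 0 0 0 0 0 0.19 18; 0 0 0 0 0 0.205 18; 0 0 0 0 0 0.22 18; 0 0 0 0 0 0.23 18; 0 0 0 0 0 0.24 18; 0 0 0 0 0 0.25 18; 0 0 0 0 0 0.26 18; 0 0 0 0 0 0.27 18; 0 0 0 0 0 0.272 18; 0 0 0 0 0 0.272 18; 0 0 0 0 0 0.272 18"

```text
clock: 42.85
tool_pos: [624.2, 77.5, 176.2]
ee_rot: [0.0, 0.498, 0.867, 0.0]
wrist_force: [-1.2, 0.0, -0.7]
gripper_width: 21.3
finger_force: 30.0
```

```bash
python3 - <<'E'
from h import *
d=look('side','s9.png'); p=proj(d,[624,77,140]).astype(int); w=40
t=look('top','t9.png'); q=proj(t,[624,77,140]).astype(int)
f=lambda d,p:cv2.resize(d['color'][p[1]-w:p[1]+w,p[0]-w:p[0]+w],(400,400),interpolation=cv2.INTER_CUBIC)
cv2.imwrite('pics/c9.png',np.hstack([f(d,p),f(t,q)]))
E
```

```text
(no output)
```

View pics/c9.png

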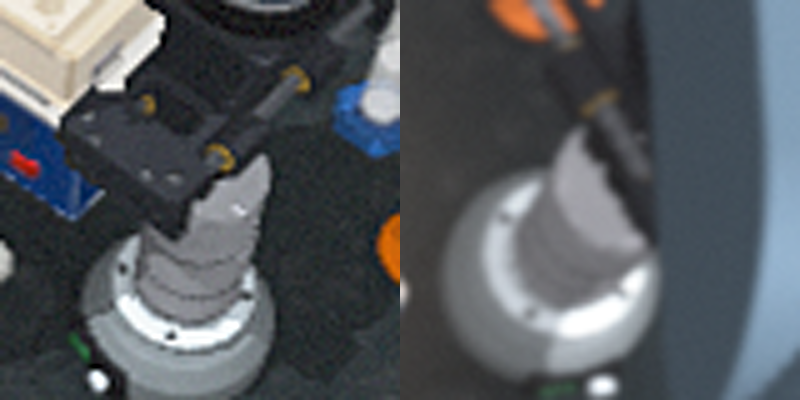

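>>> jog_arm --deltas "0 0 0 0 0 0 26; 0 0 0 0 0 0 40; 0 0 0 0 0 0 50; 0 0 0 0 0 0 50; 0 0 0 0 0 0 50; 0 0 0 0 0 0 50; 0 0 0 0 0 -0.1 50; 0 0 0 0 0 -0.25 50; 0 0 0 0 0 -0.4 50; 0 0 0 0.15 -0.1 -0.4 50; 0 0 0 0.3 -0.25 -0.4 50; 0 0 0 0.5 -0.35 -0.4 50; 0 0 0 0.7 -0.35 -0.4 50; 0 0 0 0.7 -0.35 -0.4 50; 0 0 0 0.7 -0.35 -0.4 50; 0 0 0 0.7 -0.35 -0.4 50; 0 0 0 0.7 -0.35 -0.4 50"

```text
clock: 44.37
tool_pos: [494.0, 162.4, 256.2]
ee_rot: [0.0, 0.498, 0.867, 0.0]
wrist_force: [-0.5, -0.7, -0.3]
gripper_width: 50.0
finger_force: 0.0
```

```bash
python3 - <<'E'
from h import *
d=look('side','s10.png'); p=proj(d,[624,77,130]).astype(int); w=40
cv2.imwrite('pics/c10.png',cv2.resize(d['color'][p[1]-w:p[1]+w,p[0]-w:p[0]+w],(560,560),interpolation=cv2.INTER_CUBIC))
for n in('lid','coarse_sieve','fine_sieve','pan','flask'): print(n,[(np.round(r['centre']),round(r['p'],2)) for r in models.landmark_of(n,'side')][:4])
E
```

```text
lid [(array([789.,  75.,   0.]), 0.77), (array([628.,  74., 161.]), 0.69), (array([518., 565.,   1.]), 0.55)]
coarse_sieve [(array([232., 445.,   4.]), 0.82), (array([622.,  74., 118.]), 0.57)]
fine_sieve [(array([623.,  76.,  83.]), 0.59)]
pan [(array([626.,  75.,  59.]), 0.5)]
flask [(array([489., 442.,   5.]), 0.52)]
```

View pics/c10.png

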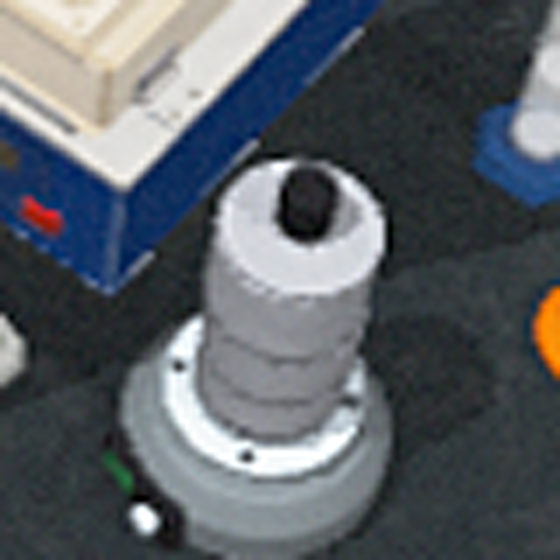

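>>> jog_arm --deltas "0 0 0 0.5 0.5 0 50; 0 0 0 0.5 0.5 0 50; 0 0 0 0.5 0.5 0 50; 0 0 0 0.5 0.5 0 50; 0 0 0 0.5 0.5 0 50; 0 0 0 0.5 0.5 0 50; 0 0 0 0.5 0.5 0 50; 0 0 0 0.5 0.5 0 50"

```text
clock: 45.33
tool_pos: [529.1, 298.6, 256.0]
ee_rot: [-0.0, 0.499, 0.867, -0.0]
wrist_force: [0.3, 0.5, 0.4]
gripper_width: 50.0
finger_force: 0.0
```

```bash
python3 - <<'E'
from h import *
d=look('side'); p1=proj(d,[624,77,120]).astype(int); p2=proj(d,[624,77,130]).astype(int)
rim=p1-35+np.array([215.5,150.5])*70/400-.5; disc=p2-40+np.array([302.5,226.5])*80/560-.5
print('rim meas',rim,'pred',proj(d,[624,77,169])); print('disc meas',disc,'pred nested',proj(d,[624,77,171.5]),'8 high',proj(d,[624,77,178]))
for c in('top','side'):
  for n in('lid','coarse_sieve','fine_sieve','pan'):
    L=[]
    for k in range(4):
      look(c); L+=[r['centre'] for r in models.landmark_of(n,c) if abs(r['centre'][0]-624)<15 and r['centre'][2]>30 and r['p']>.3][:1]
    print(c,n,len(L),np.mean(L,0).round(1) if L else '')
t=look('top'); q=proj(t,[624,77,140]).astype(int); w=30
a=cv2.resize(t['color'][q[1]-w:q[1]+w,q[0]-w:q[0]+w],(400,400),interpolation=cv2.INTER_CUBIC)
cv2.imwrite('pics/c11.png',np.hstack([a,cv2.resize(d['color'][p2[1]-40:p2[1]+20,p2[0]-30:p2[0]+30],(400,400),interpolation=cv2.INTER_CUBIC)]))
E
```

```text
rim meas [318.2125 209.8375] pred [318.7072539 209.7176009]
disc meas [318.71428571 208.85714286] pred nested [318.83502529 209.17878595] 8 high [319.16974734 207.76725527]
top lid 4 [623.9  77.4 156.7]
top coarse_sieve 4 [627.3  77.4 118.3]
top fine_sieve 4 [621.6  76.8  83.3]
top pan 4 [624.7  77.4  57.1]
side lid 3 [626.7  76.2 161.8]
side coarse_sieve 4 [621.8  73.8 119.8]
side fine_sieve 3 [621.1  78.   85.4]
side pan 4 [625.   76.4  58.5]
```

View pics/c11.png

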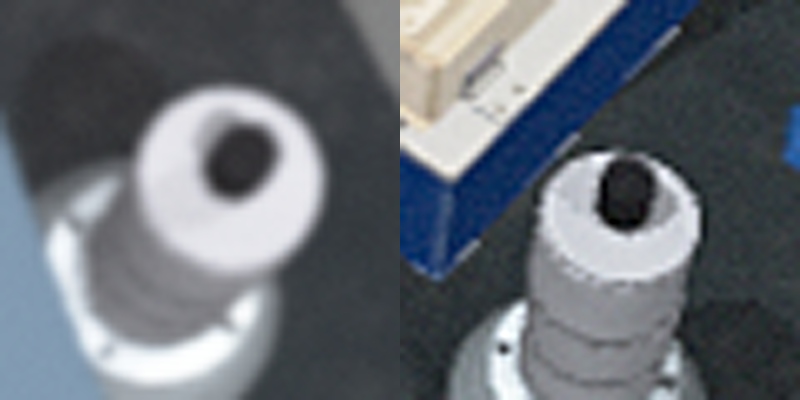

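The two views show the whole stack straight, with the lid's disc level and flush. The disc's measured centre matches the nested prediction to about 0.3 px, and the networks put the lid near z = 159 mm, where 158.5 is expected. Handing in.

```bash
python3 -c "
from rig import bot
print(bot.sign_off())"
```

```text
the job is handed in; nothing more can be done
None
```

The sieve stack is built on the shaker in the order asked (pan, fine sieve, coarse sieve, lid), looked nested and level in the last pictures, and was handed in at about 47 s; I never touched the flask, and its last position reading (taken after the lid was placed) matched the first.

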